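# Set out the puzzle panels on the shop's display board

### The arm

A 6-joint arm with a two-finger parallel gripper is mounted at the origin on the work surface. World frame = base frame: x ahead of the robot, y to its left, z up, the work surface at z = 0. Lengths are in m, angles in degrees, forces in N, time in s.
With the tool pointing down it reaches from about 0.35 to 0.875 m from the base axis. Payload 4.2 kg.
Tool frame: the origin (TCP) lies on the centre line of the jaws, within the pads' length; the fingertips stand r.tip_extent ahead of it and the grasp point (between the pads) lies 11 mm behind it (r.tip_extent is the distance from the TCP to the fingertips, in m); z points along the fingers, y is the line along which they close (so a half turn about z gives the same grasp; the last joint's range is limited). The gripper opens to 87 mm and grips with 3 to 60 N. Pads are 19 mm wide; open, the fingers measure 117 mm over their backs; the gripper's body (75 mm by 190 mm) begins 51 mm behind the grasp point.
Start: joints at [-50.615, 22.042, 0.453, 0, -68.411, -14.817], TCP at [0.26, -0.568, 0.231] pointing down, gripper open.
Joint ranges: [-179.83, 179.83], [-69.29, 118.12], [-61.27, 80.66], [-181.25, 117.63], [-171.15, -9.14], [-177.46, 177.46]. Speed limits (degrees/s): [159.86, 159.86, 180, 180, 180, 180].

### API

Orientations are given as a 3x3 rotation matrix whose columns are the frame's x, y, z axes.
In Python, from station import r gives the robot as it stands.
- The arm moves only by the shell command python3 -m jog 'ROWS'. ROWS is text: rows parted by semicolons, each of 5 numbers parted by spaces: the opening, from 0 (shut) to 1 (fully open), then the shift along the world's x, y, z in mm, then the turn about the world's z in degrees. In form: hand dx dy dz roll; .... A call has 1 to 5 rows; each row shifts and turns the commanded pose from where the row before left it; what a row does not reach is not made up. A row lasts 1/8 s, in which the tool goes at most 62.5 mm and 10.7 degrees, less where a joint would pass 70% of its speed; a pose out of reach is approached as far as the arm can. A call is refused whole if a number of a shift passes 62.5 or a number of a turn 10.7, either way. A call with a gripper value outside its range is refused whole. The fingers move at their own pace and stop on an object; the grip force is fixed at half the most. Time passes only in rows, so rows that do not move let the fingers close. It gives the time, the measured TCP pose, the force, the opening and the grip force at its end, in the units of the state.
- r.sense(): the state, without advancing time (a new reading comes with each control period).
- r.capture(name): name is "scene" or "top" or "wrist"; returns a dict with "pixels" (400x640x3 uint8, red, green, blue), "fovy" (degrees; the focal length in pixels is half the picture's height over the tangent of half this angle, whatever the lens; pixels are square), "cx", "cy" (the principal point, pixels), "k1" (the pictures are not rectified: a ray, as slopes to the right and down, at radius r is drawn at 1 + k1 r^2 times it, then the intrinsics apply), "origin" and "orientation" of the camera in the world; the wrist camera has in their place "T_tool_cam" (4x4, takes a point from camera to tool coordinates, whose origin is the TCP and whose axes are the flange's). Camera axes: x right, y down, z forward; pixel columns grow to the right and rows downward; lengths in m; the calibration is good to about 2 mm. A picture is of the moment at which its call begins: read the wrist's pose just before it. There is no depth.
- r.finish_job(): hands the job in; it is judged then, once.
The state is a dict: "time_s": time; "joints": joint angles; "joint_velocities": joint speeds; "effort": joint torques, N m; "tcp_pos": TCP position; "ee_rot": TCP orientation; "wrist_force": force on the tool from outside, world axes, zero at the start; "moment": the same for the moment, N m; "gripper_width": opening from 0.0 (shut) to 1.0 (fully open); "gripper_force": force on a finger pad.
Only numpy, scipy, OpenCV 4.12 (cv2) and the standard library are available. Lean on these libraries where they do the work, as an engineer would, in place of code of your own. Each camera call takes 0.05 s, during which the arm holds its last target. There are 200 camera calls.

### The job

Set out the shop's puzzle display: first pull the light bar's dimmer lever all the way over towards you (the robot's side), then slide every wooden panel upward out of the slotted rack and lay it flat on the display board, each squarely inside an outlined place of its own (any of the four), to make a neat row. When all the panels lie in their row, set the dimmer lever straight up and let go, leaving the row neat and not disturbing the die, the boxed game and the jar.

Things in the scene. Friction and masses are not known exactly. Their poses are not given: they have to be found in the camera images.
- panel0: one of up to four like wooden puzzle panels: 8 mm thick (x), 60 mm wide (y), 96 mm long (z), about 50 g, dark inlays on both faces. Origin at its centre. At the start it stands upright in any slot of the rack, z up, its lower end on the rack's floor. Faces and ends are alike: it may lie either way up and round. Absent in some starts.
- panel1: one of up to four like wooden puzzle panels: 8 mm thick (x), 60 mm wide (y), 96 mm long (z), about 50 g, dark inlays on both faces. Origin at its centre. At the start it stands upright in any slot of the rack, z up, its lower end on the rack's floor. Faces and ends are alike: it may lie either way up and round. Absent in some starts.
- panel2: one of up to four like wooden puzzle panels: 8 mm thick (x), 60 mm wide (y), 96 mm long (z), about 50 g, dark inlays on both faces. Origin at its centre. At the start it stands upright in any slot of the rack, z up, its lower end on the rack's floor. Faces and ends are alike: it may lie either way up and round. Absent in some starts.
- panel3: one of up to four like wooden puzzle panels: 8 mm thick (x), 60 mm wide (y), 96 mm long (z), about 50 g, dark inlays on both faces. Origin at its centre. At the start it stands upright in any slot of the rack, z up, its lower end on the rack's floor. Faces and ends are alike: it may lie either way up and round. Absent in some starts.
- rack: fixed plywood rack, 220 (x) by 92 (y) by 54 mm high, origin at centre of underside. Four upright slots at x = -75, -25, 25, 75 mm, 12 mm wide along x: grooves in both side walls that hold a panel's long edges. Slot floor 8 mm above the table; a standing panel's top edge is at 104 mm, its upper 50 mm stick out. Panels have 2 mm play on each side and may lean a few degrees.
- board: fixed white display board on the table, 210 (x) by 440 (y) mm, 4 mm thick, origin at centre of underside. A light bar runs along its far (+x) edge, x = 89 to 103 mm, top 22 mm above the table. Four places are outlined in thin grey lines (inside: 104 mm in x, 68 mm in y), in an even row along y, 100 mm apart.
- place0 (a point): centre of an outlined place on the display board's top surface (4 mm above the table); the place's long side lies along the board's x axis. In the board's frame at x = -25 mm, y = -150 mm
- place1 (a point): centre of an outlined place on the display board's top surface (4 mm above the table); the place's long side lies along the board's x axis. In the board's frame at x = -25 mm, y = -50 mm
- place2 (a point): centre of an outlined place on the display board's top surface (4 mm above the table); the place's long side lies along the board's x axis. In the board's frame at x = -25 mm, y = 50 mm
- place3 (a point): centre of an outlined place on the display board's top surface (4 mm above the table); the place's long side lies along the board's x axis. In the board's frame at x = -25 mm, y = 150 mm
- dimmer (a joint): angle (rad) of the light bar's dimmer lever on its fixed black housing beside the board's -y end: 0 leaning 0.7 rad towards -x of the housing (the robot's side), its stop, 0.7 straight up, 1.4 leaning away (+x), the other stop; starts leaning away. It stays where it is left and moves with a light push (under 2 N at its end).
- dimmer_tip (a point): centre of the 26 mm steel ball at the end of the dimmer lever (a 10 mm rod), 100 mm from the hinge axis; it swings in the x-z plane of the housing, about its y axis. Its height is 122 mm with the lever straight up, 98 mm at joint 0
- dimmer_base: fixed black housing of the dimmer lever, 70 (x) by 50 (y) by 25 mm high, origin at the centre of its underside; the hinge axis is its y direction, 22 mm above the origin
- die: bystander: big white plastic die, 60 mm cube, loose, origin at the centre of its underside
- gamebox: bystander: blue boxed game, 150 x 110 x 45 mm, loose, origin at the centre of its underside
- jar: bystander: jar with a red cap, 70 mm across, 100 mm high, loose, origin at the centre of its underside
Things that resemble listed ones, but are neither listed nor needed, are in the scene too. Leave any purple look-alike of the panel1 alone.

How it is judged (in metres and radians):
On the way, in this order (a step that is already met when the one before it is completed fails the run):
1. the dimmer lever is pulled fully over towards the robot (light off) (value of joint dimmer below 0.12 rad), for 0.2 s.
2. every panel lies flat inside an outlined place of its own, at rest and let go (((horizontal distance between panel0 and place0 below 0.008 m and angle between the z axis of panel0 and the x axis of board, either way round below 0.12 rad) or (horizontal distance between panel0 and place1 below 0.008 m and angle between the z axis of panel0 and the x axis of board, either way round below 0.12 rad) or (horizontal distance between panel0 and place2 below 0.008 m and angle between the z axis of panel0 and the x axis of board, either way round below 0.12 rad) or (horizontal distance between panel0 and place3 below 0.008 m and angle between the z axis of panel0 and the x axis of board, either way round below 0.12 rad)) and height (world z) of each of panel0, panel1, panel2, panel3 below 0.013 m and linear speed of each of panel0, panel1, panel2, panel3 below 0.03 m/s and ((horizontal distance between panel1 and place0 below 0.008 m and angle between the z axis of panel1 and the x axis of board, either way round below 0.12 rad) or (horizontal distance between panel1 and place1 below 0.008 m and angle between the z axis of panel1 and the x axis of board, either way round below 0.12 rad) or (horizontal distance between panel1 and place2 below 0.008 m and angle between the z axis of panel1 and the x axis of board, either way round below 0.12 rad) or (horizontal distance between panel1 and place3 below 0.008 m and angle between the z axis of panel1 and the x axis of board, either way round below 0.12 rad)) and ((horizontal distance between panel2 and place0 below 0.008 m and angle between the z axis of panel2 and the x axis of board, either way round below 0.12 rad) or (horizontal distance between panel2 and place1 below 0.008 m and angle between the z axis of panel2 and the x axis of board, either way round below 0.12 rad) or (horizontal distance between panel2 and place2 below 0.008 m and angle between the z axis of panel2 and the x axis of board, either way round below 0.12 rad) or (horizontal distance between panel2 and place3 below 0.008 m and angle between the z axis of panel2 and the x axis of board, either way round below 0.12 rad)) and ((horizontal distance between panel3 and place0 below 0.008 m and angle between the z axis of panel3 and the x axis of board, either way round below 0.12 rad) or (horizontal distance between panel3 and place1 below 0.008 m and angle between the z axis of panel3 and the x axis of board, either way round below 0.12 rad) or (horizontal distance between panel3 and place2 below 0.008 m and angle between the z axis of panel3 and the x axis of board, either way round below 0.12 rad) or (horizontal distance between panel3 and place3 below 0.008 m and angle between the z axis of panel3 and the x axis of board, either way round below 0.12 rad)) and contact force between each of panel0, panel1, panel2, panel3 and the fingers below 0.2 N), for 0.2 s.
3. the dimmer lever is set straight up (value of joint dimmer between 0.58 and 0.82 rad), for 0.2 s.
At the end, for the whole second after the job is handed in: Every panel present lies flat on the board, at rest and let go, its centre within 8 mm of the centre of an outlined place and its long side within 0.12 rad (7 degrees) of square; the dimmer lever stands within 0.12 rad of straight up (0.58 to 0.82), at rest and let go (all of step 2 and all of step 3 and velocity of joint dimmer below 0.05 rad/s); the robot touches nothing.
It fails at once if the die is pushed more than 20 mm or knocked over (distance of die from where it was at the start of the episode above 0.02 m or angle between die's own z axis and vertical above 0.5 rad).
It fails at once if the boxed game is pushed more than 20 mm or knocked over (distance of gamebox from where it was at the start of the episode above 0.02 m or angle between gamebox's own z axis and vertical above 0.5 rad).
It fails at once if the jar is pushed more than 20 mm or knocked over (distance of jar from where it was at the start of the episode above 0.02 m or angle between jar's own z axis and vertical above 0.5 rad).
Of panel0, panel1, panel2, panel3 only 2 to 4 are there at a start; the rules pass over those that are not, and their reading is None.
At some moment in a run one of panel0, panel1, panel2, panel3 may be knocked a few centimetres aside while the robot is not near it.
It also fails if it takes over 210 s, if anything falls off the work surface, if the arm or the gripper's body presses on something with over 40 N, if the wrist force passes 120 N, or if a joint passes its speed limit or range.

## Working session

There is one attempt and no reset: what is moved stays moved. The work goes in short steps, Python scripts to look and compute and a shell command to move; the robot and the scene stay as the last step left them, time stands still between calls to the robot, and variables do not carry over. Pictures are saved under pics/ and viewed, at most 14 in all, crops included, and the job is handed in when it is done.

```bash
mkdir -p pics; ls
cat > h.py <<'E'
import numpy as np, cv2
from station import r
def cap(n,f=None):
    s=r.sense(); c=r.capture(n)
    c['f']=200/np.tan(np.radians(c['fovy'])/2)
    if n=='wrist':
        T=np.eye(4);T[:3,:3]=np.array(s['ee_rot']);T[:3,3]=s['tcp_pos'];T=T@np.array(c['T_tool_cam'])
        c['o'],c['R']=T[:3,3],T[:3,:3]
    else: c['o'],c['R']=np.array(c['origin']),np.array(c['orientation'])
    c['K']=np.array([[c['f'],0,c['cx']],[0,c['f'],c['cy']],[0,0,1.]]);c['D']=np.array([c['k1'],0,0,0.])
    c['bgr']=cv2.cvtColor(np.array(c['pixels']),cv2.COLOR_RGB2BGR)
    if f: cv2.imwrite(f,c['bgr'])
    return c
def ray(c,uv):
    p=cv2.undistortPoints(np.array(uv,float).reshape(-1,1,2),c['K'],c['D'])[:,0]
    return np.c_[p,np.ones(len(p))]@c['R'].T
def plane(c,uv,z):
    d=ray(c,uv);return c['o']+d*((z-c['o'][2])/d[:,2])[:,None]
def proj(c,P):
    rv=cv2.Rodrigues(c['R'].T)[0]
    return cv2.projectPoints(np.array(P,float).reshape(-1,3),rv,-c['R'].T@c['o'],c['K'],c['D'])[0][:,0]
def tri(c1,u1,c2,u2):
    d1,d2=ray(c1,u1)[0],ray(c2,u2)[0]
    A=np.c_[d1,-d2];t=np.linalg.lstsq(A,c2['o']-c1['o'],rcond=None)[0]
    a,b=c1['o']+t[0]*d1,c2['o']+t[1]*d2
    return (a+b)/2,np.linalg.norm(a-b)
E
python3 - <<'E'
from h import *
for n in('scene','top'):
    c=cap(n,f'pics/{n}0.png');print(n,c['o'],c['R'].round(3).tolist(),c['f'],c['k1'])
s=r.sense();print(r.tip_extent,s['tcp_pos'],s['ee_rot'],s['wrist_force'],s['time_s'])
E
```

```text
pics
scene [1.0335104  0.55692068 0.88777302] [[-0.803, 0.441, -0.4], [0.596, 0.576, -0.56], [-0.016, -0.688, -0.726]] 426.1172680585145 0.006647478862705841
top [ 0.49767956 -0.02210593  1.29059203] [[-0.022, -0.996, 0.084], [-0.999, 0.02, -0.025], [0.023, -0.085, -0.996]] 437.2773999178799 -0.062423515212259126
0.008 [ 0.2596479  -0.56794471  0.22957835] [[-9.09550477e-01 -4.15592503e-01 -8.95356834e-04]
 [-4.15593457e-01  9.09548837e-01  1.72954668e-03]
 [ 9.55841351e-05  1.94521444e-03 -9.99998104e-01]] [ 0.41316906 -0.33045492 -0.587864  ] 0.1
```

View pics/scene0.png

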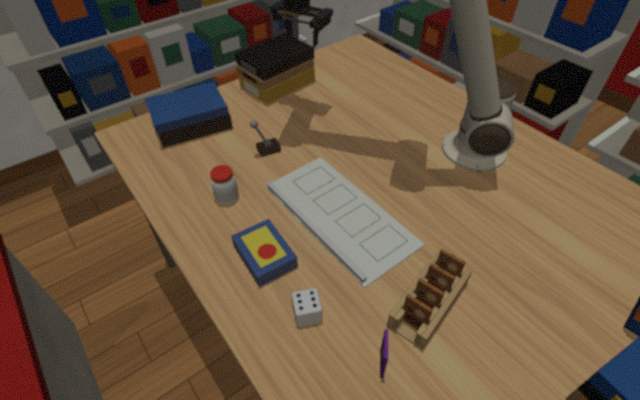

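View pics/top0.png

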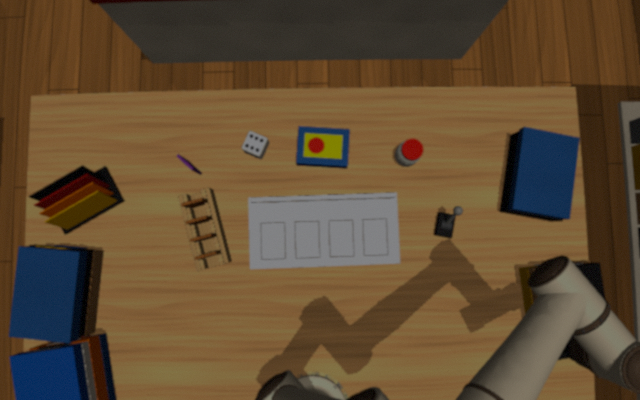

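Run:
```python
from h import *
a=cv2.imread('pics/top0.png')[130:280,165:265];b=cv2.imread('pics/scene0.png')[235:385,370:490]
S=lambda i,k:cv2.resize(i,None,fx=k,fy=k,interpolation=cv2.INTER_CUBIC)
cv2.imwrite('pics/c1.png',np.hstack([S(a,3.6),S(b,3.6)])[:, :800])
def places(c,hmin,amin):
    hsv=cv2.cvtColor(c['bgr'],cv2.COLOR_BGR2HSV)
    w=((hsv[...,1]<60)&(hsv[...,2]>110)).astype(np.uint8)
    g=cv2.resize(c['bgr'],None,fx=4,fy=4,interpolation=cv2.INTER_CUBIC)
    gray=cv2.cvtColor(g,cv2.COLOR_BGR2GRAY)
    th=cv2.adaptiveThreshold(gray,255,cv2.ADAPTIVE_THRESH_MEAN_C,cv2.THRESH_BINARY,41,4)
    cs,_=cv2.findContours(th,cv2.RETR_CCOMP,cv2.CHAIN_APPROX_NONE)
    out=[]
    for k in cs:
        A=cv2.contourArea(k)
        if amin<A/16<amin*3:
            q=cv2.approxPolyDP(k,0.03*cv2.arcLength(k,True),True)
            m=cv2.moments(k);ce=np.array([m['m10'],m['m01']])/m['m00']/4-.375
            x,y=ce.astype(int)
            if len(q)==4 and w[y,x]: out.append((ce,q[:,0]/4-.375,A/16))
    return out
for n in('top','scene'):
    c=cap(n)
    for ce,q,A in places(c,0,500): 
        P=plane(c,[ce],.004)[0];Q=plane(c,q,.004);print(n,ce.round(1),A.round(),P.round(4),[np.linalg.norm(Q[i]-Q[i-1]).round(3) for i in range(4)])
```

```text
Traceback (most recent call last):
AttributeError: 'float' object has no attribute 'round'
```

View pics/c1.png

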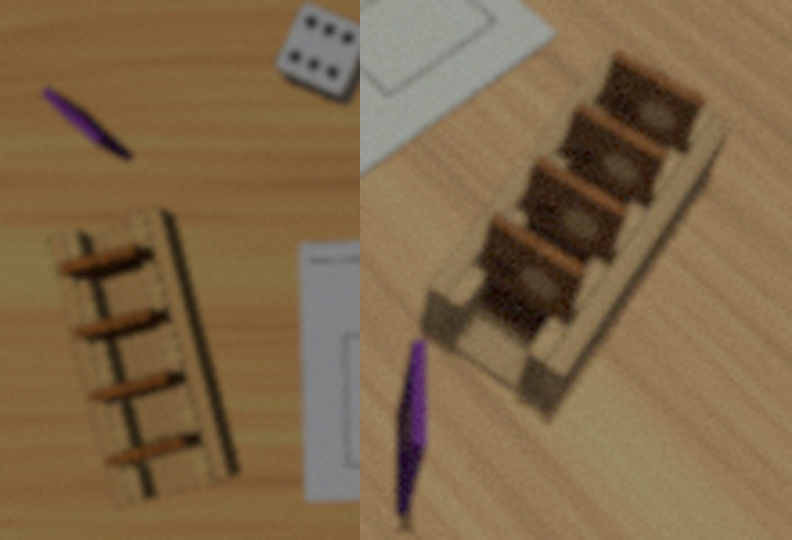

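The crop shows four wooden panels in the rack: top view tops at about px (194,203), (198,220), (203,237), (207,255). The purple look-alike stands outside the rack at (188,163), so I leave it alone. The die is at (255,143).

```bash
cat > m.py <<'E'
from h import *
def places(c,amin):
    g=cv2.resize(c['bgr'],None,fx=4,fy=4,interpolation=cv2.INTER_CUBIC)
    gray=cv2.cvtColor(g,cv2.COLOR_BGR2GRAY);hsv=cv2.cvtColor(c['bgr'],cv2.COLOR_BGR2HSV)
    th=cv2.adaptiveThreshold(gray,255,cv2.ADAPTIVE_THRESH_MEAN_C,cv2.THRESH_BINARY,41,4)
    out=[]
    for k in cv2.findContours(th,cv2.RETR_CCOMP,cv2.CHAIN_APPROX_NONE)[0]:
        A=cv2.contourArea(k)/16
        if amin<A<amin*3:
            q=cv2.approxPolyDP(k,0.03*cv2.arcLength(k,True),True)
            m=cv2.moments(k);ce=np.array([m['m10'],m['m01']])/m['m00']/4-.375
            x,y=ce.astype(int)
            if len(q)==4 and hsv[y,x,1]<60: out.append((ce,q[:,0]/4-.375,A))
    return out
def blobs(c,lo,hi,box,amin=6):
    x0,y0,x1,y1=box
    g=cv2.resize(c['bgr'][y0:y1,x0:x1],None,fx=4,fy=4,interpolation=cv2.INTER_CUBIC)
    m=cv2.inRange(cv2.cvtColor(g,cv2.COLOR_BGR2HSV),lo,hi)
    return [((np.array(R[0])/4-.375+[x0,y0]).round(1),(cv2.boxPoints(R)/4-.375+[x0,y0]).round(1),cv2.contourArea(k)/16) for k in cv2.findContours(m,cv2.RETR_EXTERNAL,cv2.CHAIN_APPROX_NONE)[0] if cv2.contourArea(k)/16>amin for R in [cv2.minAreaRect(k)]]
E
python3 - <<'E'
from m import *
C={n:cap(n) for n in('top','scene')}
for n,c in C.items():
    for ce,q,A in places(c,500):
        P=plane(c,[ce],.004)[0];Q=plane(c,q,.004);print(n,ce.round(1),round(A),P.round(4),[round(float(np.linalg.norm(Q[i]-Q[i-1])),3) for i in range(4)])
for n,b in(('top',(178,188,225,268)),('scene',(395,245,475,330))):
    c=C[n];hsv=cv2.cvtColor(c['bgr'],cv2.COLOR_BGR2HSV)
    print(n,[hsv[y,x].tolist() for x,y in ([(197,202),(193,204),(198,220),(178,225),(202,270)] if n=='top' else [(520//1-0,300),(548,300)]) ])
    if n=='scene': print([hsv[int(235+y/3.6),int(370+(x-360)/3.6)].tolist() for x,y in((650,75),(620,130),(580,185),(540,240),(700,150),(640,100))])
    for ce,q,A in blobs(c,(5,120,70),(14,255,255),b): print(ce,A,q.tolist(),plane(c,q,.104)[:,:2].round(3).tolist())
E
```

```text
top [272.6 240.4] 723 [0.4892 0.1046 0.004 ] [0.098, 0.059, 0.097, 0.059]
top [306.8 239.2] 719 [0.4907 0.0047 0.004 ] [0.096, 0.06, 0.099, 0.063]
top [340.9 238. ] 713 [ 0.492  -0.0955  0.004 ] [0.06, 0.096, 0.062, 0.097]
top [374.9 236.7] 707 [ 0.4934 -0.1956  0.004 ] [0.098, 0.06, 0.097, 0.062]
top [272.6 240.5] 1033 [0.4892 0.1046 0.004 ] [0.075, 0.106, 0.074, 0.11]
top [306.8 239.2] 1033 [0.4907 0.0047 0.004 ] [0.075, 0.11, 0.075, 0.112]
top [341. 238.] 1024 [ 0.492  -0.0956  0.004 ] [0.072, 0.11, 0.073, 0.111]
top [374.9 236.7] 1019 [ 0.4934 -0.1956  0.004 ] [0.074, 0.111, 0.075, 0.109]
scene [383.  242.4] 713 [0.4894 0.1055 0.004 ] [0.061, 0.096, 0.063, 0.095]
scene [357.5 219.6] 610 [0.491  0.0056 0.004 ] [0.061, 0.096, 0.062, 0.095]
scene [334.4 198.9] 522 [ 0.4922 -0.0944  0.004 ] [0.097, 0.056, 0.097, 0.058]
scene [383.  242.4] 1025 [0.4896 0.1054 0.004 ] [0.111, 0.075, 0.111, 0.072]
scene [357.6 219.6] 897 [0.4909 0.0056 0.004 ] [0.113, 0.074, 0.111, 0.072]
scene [334.4 198.9] 786 [ 0.4924 -0.0943  0.004 ] [0.072, 0.112, 0.075, 0.112]
scene [313.2 180. ] 698 [ 0.4938 -0.1
[... 766 characters left out ...]

[[14, 156, 106], [14, 157, 99], [13, 163, 103], [11, 160, 75], [18, 99, 139], [17, 141, 56]]
[419.4 302.9] 99.84375 [[405.4, 297.7], [408.0, 293.2], [433.4, 308.1], [430.8, 312.5]] [[0.614, 0.291], [0.602, 0.287], [0.585, 0.343], [0.597, 0.346]]
[431.9 285.9] 94.9375 [[418.1, 281.2], [421.3, 275.9], [445.6, 290.5], [442.5, 295.8]] [[0.563, 0.279], [0.548, 0.274], [0.534, 0.33], [0.549, 0.334]]
[442.2 271. ] 90.9375 [[428.8, 266.3], [431.2, 262.1], [455.7, 275.7], [453.3, 280.0]] [[0.517, 0.266], [0.504, 0.262], [0.489, 0.318], [0.501, 0.322]]
[452.6 256.4] 67.4375 [[439.1, 251.5], [441.0, 247.9], [466.1, 261.3], [464.2, 264.9]] [[0.468, 0.252], [0.457, 0.248], [0.441, 0.307], [0.452, 0.31]]
```

Run:
```python
from m import *
t,s=cap('top'),cap('scene')
S=lambda i,k:cv2.resize(i,None,fx=k,fy=k,interpolation=cv2.INTER_CUBIC)
cv2.imwrite('pics/c2.png',np.hstack([S(t['bgr'][195:245,425:475],8),S(s['bgr'][112:162,240:290],8)]))
for n,c,b in(('t',t,(425,195,475,250)),('s',s,(235,110,295,165))):
    for ce,q,A in blobs(c,(0,0,0),(180,255,45),b,20): print(n,ce,A,q.tolist(),plane(c,q,.025)[:,:2].round(3).tolist())
```

```text
t [444.1 224. ] 328.375 [[433.7, 234.4], [437.6, 210.8], [454.5, 213.7], [450.6, 237.2]] [[0.496, -0.365], [0.565, -0.38], [0.555, -0.43], [0.487, -0.415]]
s [268.1 147. ] 177.6875 [[256.3, 143.7], [276.5, 138.2], [279.8, 150.3], [259.7, 155.8]] [[0.551, -0.423], [0.484, -0.407], [0.509, -0.349], [0.574, -0.365]]
```

View pics/c2.png

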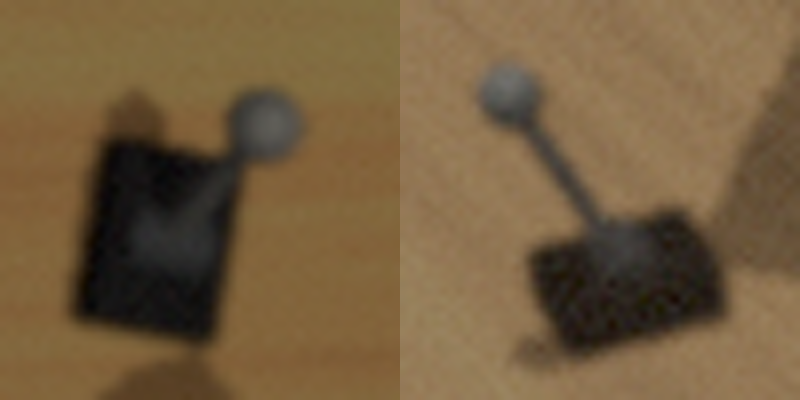

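Run:
```python
from m import *
t,s=cap('top'),cap('scene')
print(tri(t,[458.1,210.6],s,[253.8,123.9]))
print('hinge-ish',tri(t,[444.1,224],s,[268.1,147]))
# rack panel top-edge end corners both views
for a,b in(((214.5,250.7),(441,247.9)),((210.4,232.8),(431.2,262.1)),((199.1,197.3),(408,293.2)),((199.1,197.3),(405.4,297.7))): print(tri(t,a,s,b))
```

```text
(array([ 0.5579519 , -0.41058674,  0.11317077]), np.float64(0.0036003885343872466))
hinge-ish (array([ 0.52452828, -0.39962868,  0.01361578]), np.float64(0.003619039699431168))
(array([0.46482658, 0.25076167, 0.11310628]), np.float64(0.0026613141200057125))
(array([0.51187507, 0.26292504, 0.11230632]), np.float64(0.0055734838639814955))
(array([0.60909981, 0.29070414, 0.11663895]), np.float64(0.001443505666745908))
(array([0.61202288, 0.29227512, 0.10366035]), np.float64(0.003566367650836238))
```

```bash
python3 -m jog '0 40 15 0 -9;0 40 15 0 -9;0 40 15 0 -9;0 40 15 0 -9;0 40 15 0 0' ; python3 -m jog '0 40 15 0 0;0 40 15 0 0;0 40 15 0 0;0 40 15 0 0;0 10 7 0 0'
python3 - <<'E'
from h import *
s=r.sense();print(s['tcp_pos'],np.degrees(np.arctan2(-s['ee_rot'][0][1],s['ee_rot'][1][1])),s['wrist_force'],s['gripper_width'])
c=cap('wrist','pics/w1.png');print(c['f'],c['T_tool_cam'])
E
```

```text
time_s: 1.08
tcp_pos: [0.4611, -0.4928, 0.2306]
ee_rot: [[-0.98, 0.199, 0.0], [0.199, 0.98, -0.0], [-0.0, -0.0, -1.0]]
wrist_force: [-0.4, -0.2, -0.7]
gripper_width: 0.514
gripper_force: 0.0
time_s: 1.7
tcp_pos: [0.6319, -0.4249, 0.2292]
ee_rot: [[-0.981, 0.196, -0.001], [0.196, 0.981, 0.001], [0.001, 0.001, -1.0]]
wrist_force: [-0.5, 0.2, -0.1]
gripper_width: 0.021
gripper_force: 0.0
[ 0.63194705 -0.42487189  0.22915281] -11.304039598736365 [-0.47583564  0.16063637 -0.06904149] 0.02057818357665419
306.8323025971755 [[-7.47810468e-04 -9.61859148e-01 -2.73544182e-01  7.46504097e-02]
 [ 9.99999098e-01 -4.14202839e-04 -1.27732566e-03 -1.12194628e-04]
 [ 1.11530460e-03 -2.73544891e-01  9.61858591e-01 -1.53733131e-01]
 [ 0.00000000e+00  0.00000000e+00  0.00000000e+00  1.00000000e+00]]
```

View pics/w1.png

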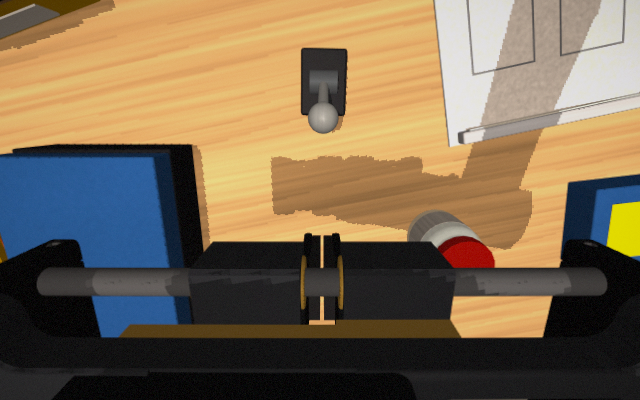

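The wrist view shows the ball at px (322,117), in line with the fingers. The jar is at (465,255) and the box at the left edge; both are clear below the gripper body.

```bash
python3 -m jog '0 -10 2 -45 0;0 0 0 -45 0;0 0 0 -44 0;0 0 0 0 0' | grep -E 'tcp|wrist'; python3 -m jog '0 -25 5 0 0;0 -25 5 0 0;0 -20 4 0 0;0 -20 4 0 0;0 -20 4 0 0'| grep -E 'tcp|wrist'; python3 -m jog '0 -8 2 0 0;0 -8 2 0 0;0 -5 1 0 0;0 0 0 0 0'| grep -E 'tcp|wrist'
```

```text
tcp_pos: [0.6164, -0.4238, 0.0923]
wrist_force: [0.5, -0.1, -0.7]
tcp_pos: [0.5107, -0.4037, 0.1002]
wrist_force: [0.6, 0.1, -0.6]
tcp_pos: [0.4888, -0.3974, 0.0967]
wrist_force: [0.3, -0.1, 0.8]
```

```bash
for i in 1; do python3 -m jog '0 -4 1 0 0;0 -3 1 0 0;0 0 0 0 0'| grep -E 'tcp|wrist'; done
python3 - <<'E'
from m import *
t,s=cap('top'),cap('scene')
S=lambda i,k:cv2.resize(i,None,fx=k,fy=k,interpolation=cv2.INTER_CUBIC)
cv2.imwrite('pics/c3.png',np.hstack([S(t['bgr'][195:255,415:475],6),S(s['bgr'][112:172,240:300],6)]))
E
```

```text
tcp_pos: [0.4833, -0.3958, 0.0969]
wrist_force: [4.0, -0.4, -2.0]
```

View pics/c3.png

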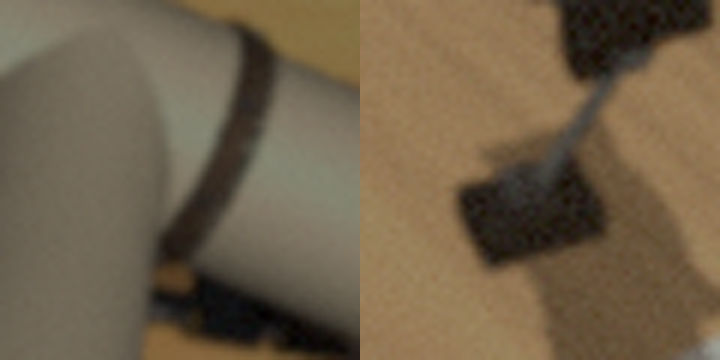

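The scene crop shows the lever leaning toward the robot with the fingers behind the ball. One more small press will confirm the stop.

```bash
python3 -m jog '0 -3 0 0 0;0 0 0 0 0;0 0 0 0 0;0 0 0 0 0'| grep -E 'tcp|wrist'; python3 -m jog '0 10 0 20 0;0 15 0 60 0;0 15 0 60 0;0 0 60 0 0;0 0 60 0 0'| grep -E 'tcp|wrist'
python3 - <<'E'
from h import *
c=cap('wrist','pics/w2.png')
E
```

```text
tcp_pos: [0.4829, -0.3959, 0.097]
wrist_force: [10.2, -0.7, -3.0]
tcp_pos: [0.5173, -0.2742, 0.2365]
wrist_force: [0.2, 0.1, -1.1]
```

View pics/w2.png

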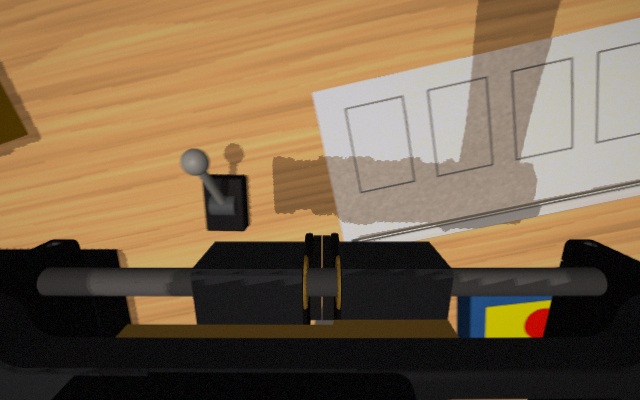

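The lever now leans fully toward the robot: ball at (195,162), housing at (227,203). Next, over to the rack with the fingers opening.

```bash
python3 -m jog '1 5 57 0 9;1 5 57 0 9;1 5 57 0 9;1 5 57 0 0;1 5 57 0 0' >/dev/null; python3 -m jog '1 6 57 0 0;1 6 57 0 0;1 10 57 0 0;1 10 57 0 0;1 11 57 0 0' >/dev/null; python3 -m jog '1 0 0 0 0;1 0 0 0 0'| grep -E 'tcp|rot|wid'
python3 - <<'E'
from m import *
c=cap('wrist','pics/w3.png')
for ce,q,A in blobs(c,(5,120,90),(14,255,255),(150,0,500,245),60): print(ce,A,q.tolist(),plane(c,[ce],.104)[0,:2].round(4),plane(c,q,.104)[:,:2].round(3).tolist())
E
```

```text
tcp_pos: [0.5859, 0.2937, 0.2356]
ee_rot: [[-0.963, -0.269, -0.003], [-0.269, 0.963, -0.003], [0.004, -0.002, -1.0]]
gripper_width: 0.995
[339. 216.] 406.96875 [[308.5, 219.8], [308.6, 211.4], [369.4, 212.1], [369.3, 220.6]] [0.6002 0.3146] [[0.612, 0.287], [0.604, 0.285], [0.588, 0.342], [0.597, 0.345]]
[341.  164.5] 498.46875 [[309.2, 168.1], [309.4, 159.2], [372.7, 160.9], [372.5, 169.8]] [0.5512 0.3021] [[0.562, 0.274], [0.554, 0.272], [0.54, 0.33], [0.548, 0.332]]
[343.1 109.3] 584.1875 [[309.7, 114.0], [309.9, 103.5], [376.5, 104.7], [376.3, 115.2]] [0.5033 0.2898] [[0.515, 0.262], [0.506, 0.26], [0.492, 0.317], [0.5, 0.32]]
[345.8  47.7] 652.90625 [[310.6, 52.1], [310.9, 41.1], [380.9, 43.2], [380.6, 54.2]] [0.4546 0.2777] [[0.466, 0.25], [0.458, 0.248], [0.443, 0.305], [0.451, 0.308]]
```

View pics/w3.png

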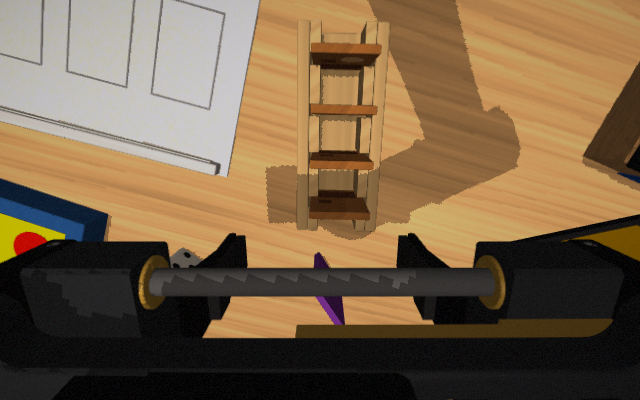

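All four panel tops are confirmed with wrist rays at z=104 mm: widths of 59–60 mm and 8 mm thick, so the height fits. They lie at px (339,216), (341,165), (343,109) and (346,48), with the purple one apart at (325,285). I'll pick the nearest, D.

```bash
python3 -m jog '1 -44 -5 0 -1.4;1 -44 -5 0 0;1 -43 -6 -30 0;1 0 0 -40 0;1 0 0 0 0'| grep -E 'tcp|wrist'; python3 -m jog '1 0 0 -40 0;1 0 0 -38 0;1 0 0 0 0;0 0 0 0 0;0 0 0 0 0'| grep -E 'tcp|rot|wrist'; python3 -m jog '0 0 0 0 0;0 0 0 0 0;0 0 0 0 0;0 0 0 0 0'| grep -vE 'rot'
```

```text
tcp_pos: [0.4541, 0.2757, 0.1649]
wrist_force: [-0.0, -0.5, 0.7]
tcp_pos: [0.4571, 0.2795, 0.0908]
ee_rot: [[-0.97, -0.245, 0.003], [-0.245, 0.97, 0.003], [-0.004, 0.002, -1.0]]
wrist_force: [0.1, -0.8, 0.1]
time_s: 8.32
tcp_pos: [0.4564, 0.2791, 0.0895]
wrist_force: [-0.3, 0.7, 6.0]
gripper_width: 0.685
gripper_force: 30.0
```

```bash
python3 -m jog '0 0 0 25 0;0 0 0 30 0;0 0 0 30 0;0 -9 -58 0 -7;0 -10 -58 0 -6.4'| grep -E 'tcp|wrist|width'; python3 -m jog '0 0 -58 0 0;0 0 0 -30 0;0 0 0 -30 0;0 0 0 -10 0;0 0 0 0 0'| grep -E 'tcp|rot|wrist'
python3 - <<'E'
from h import *
s=r.sense();print(s['tcp_pos'],s['wrist_force'],s['gripper_width'])
E
```

```text
tcp_pos: [0.4361, 0.1616, 0.1732]
wrist_force: [0.6, -0.1, -0.6]
gripper_width: 0.685
tcp_pos: [0.4367, 0.1046, 0.1032]
ee_rot: [[-1.0, -0.014, -0.001], [-0.014, 1.0, -0.001], [0.001, -0.001, -1.0]]
wrist_force: [1.1, -0.4, 0.0]
[0.43668996 0.10456534 0.10316067] [ 1.09179268 -0.36051489  0.02899704] 0.6861999510792196
```

Now touch down, then start the tipping arc.

```bash
python3 -m jog '0 0 0 -12 0;0 0 0 -5 0;0 0 0 -3 0;0 0 0 0 0'| grep -E 'tcp|wrist|width'; python3 -m jog '0 10 0 0 0;0 10 0 -2 0;0 10 0 -3 0;0 10 0 -4 0;0 0 0 0 0'| grep -E 'tcp|wrist|width'
python3 - <<'E'
from h import *
c=cap('scene');b=c['bgr']
cv2.imwrite('pics/s4.png',cv2.resize(b[170:290,310:470],None,fx=4,fy=4,interpolation=cv2.INTER_CUBIC))
E
```

```text
tcp_pos: [0.4378, 0.1047, 0.0853]
wrist_force: [-2.0, -2.3, 10.4]
gripper_width: 0.684
tcp_pos: [0.4781, 0.105, 0.0753]
wrist_force: [0.9, -0.6, 4.9]
gripper_width: 0.682
```

View pics/s4.png

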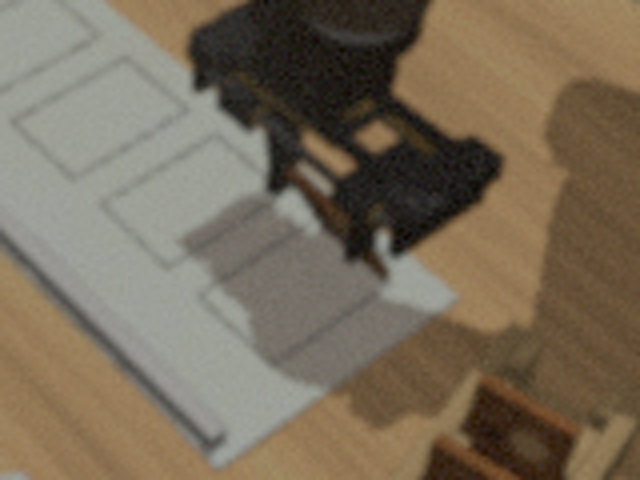

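The panel is between the fingers with its lower end held back near the board's near edge (crop (380,270)). Height and force match the arc, so I continue.

```bash
python3 -m jog '0 9 0 -6 0;0 8 0 -7 0;0 7 0 -8 0;0 6 0 -9 0;0 0 0 0 0'| grep -E 'tcp|wrist|width'; python3 -m jog '0 5 0 -9 0;0 4 0 -10 0;0 2 0 -9 0;0 1 0 -3 0;0 0 0 0 0'| grep -E 'tcp|wrist|width'
```

```text
tcp_pos: [0.5091, 0.1056, 0.0454]
wrist_force: [1.7, 0.6, 5.0]
gripper_width: 0.687
tcp_pos: [0.5177, 0.1042, 0.0128]
wrist_force: [0.7, 0.6, 1.6]
gripper_width: 0.687
```

```bash
python3 -m jog '0.85 0 0 1 0;0.85 0 0 0 0;0.85 0 0 0 0;0.85 0 0 0 0'| grep -E 'tcp|wrist|width'; python3 -m jog '0.85 0 0 40 0;0.85 0 0 50 0;0.85 20 0 60 0;0.85 20 0 30 0;0.85 0 0 0 0'| grep -E 'tcp|wrist|width'
cat >> m.py <<'E'
PL=np.array([[.4934,-.1956],[.492,-.0956],[.4907,.0047],[.4892,.1046]])
def wood(c,box=(60,0,600,235)):
    "flat panels seen from the wrist: centre & yaw on the z=12 mm plane, against the nearest place"
    x0,y0,x1,y1=box
    hsv=cv2.cvtColor(c['bgr'],cv2.COLOR_BGR2HSV)
    bd=cv2.inRange(hsv,(0,0,60),(180,60,255)) # white board
    m=cv2.inRange(hsv,(3,90,20),(16,255,255));k=np.ones((5,5),np.uint8)
    m=cv2.morphologyEx(cv2.morphologyEx(m,cv2.MORPH_CLOSE,np.ones((9,9),np.uint8)),cv2.MORPH_OPEN,k)
    m[:y0]=0;m[y1:]=0;m[:,:x0]=0;m[:,x1:]=0
    for q in cv2.findContours(m,cv2.RETR_EXTERNAL,cv2.CHAIN_APPROX_NONE)[0]:
        if cv2.contourArea(q)<1000: continue
        W=plane(c,q[:,0],.012)[:,:2].astype(np.float32)
        (cx,cy),wh,a=cv2.minAreaRect(W*1000)
        p=np.array([cx,cy])/1000;d=np.linalg.norm(PL-p,axis=1);i=d.argmin()
        yield p.round(4),np.round(wh,1),round(a,1),i,((PL[i]-p)*1000).round(1),q
E
python3 - <<'E'
from m import *
c=cap('wrist','pics/w5.png')
for o in wood(c): print(*o[:5],cv2.boundingRect(o[5]))
E
```

```text
tcp_pos: [0.5187, 0.1045, 0.0145]
wrist_force: [0.1, 0.2, -0.1]
gripper_width: 0.845
tcp_pos: [0.5609, 0.1052, 0.1967]
wrist_force: [-0.6, 0.2, -0.8]
gripper_width: 0.85
[0.4791 0.1032] [93.6 59.7] 0.7 3 [10.1  1.4] (292, 59, 59, 94)
[0.5003 0.1329] [244.6 579.9] 0.7 3 [-11.1 -28.3] (60, 0, 540, 235)
```

View pics/w5.png

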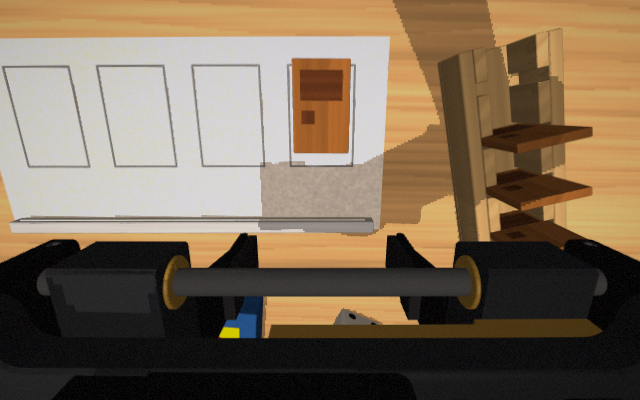

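The panel lies flat at (321,106), about 10 mm short of its outline in x and 1 mm off in y, and it is square. I'll regrip it flat and slide it in.

```bash
python3 -m jog '0.85 -40 -1 -60 0;0.85 -40 -1 -60 0;0.85 0 0 -50 0;0.85 0 0 -9 0;0.85 0 0 0 0'| grep -E 'tcp|wrist|width'; python3 -m jog '0.85 0 0 -3 0;0 0 0 0 0;0 0 0 0 0;0 0 0 0 0;0 0 0 0 0'| grep -E 'tcp|wrist|width'
```

```text
tcp_pos: [0.4894, 0.1029, 0.0307]
wrist_force: [0.5, 0.5, 0.7]
gripper_width: 0.853
tcp_pos: [0.4894, 0.1029, 0.028]
wrist_force: [0.0, 0.3, -0.8]
gripper_width: 0.483
```

```bash
python3 -m jog '0.85 -9 0 0 0;0.85 0 0 0 0;0.85 0 0 0 0;0.85 0 0 -14 0;0.85 0 0 0 0'| grep -E 'tcp|wrist|width'; python3 -m jog '0 0 0 0 0;0 0 0 0 0;0 0 0 0 0;0 0 0 0 0;0 0 0 0 0'| grep -E 'tcp|wrist|width|for'; python3 -m jog '0 5 1 0 0;0 5 1 0 0;0 0 0 0 0'| grep -E 'tcp|wrist|width|for';python3 -m jog '0.85 0 0 0 0;0.85 0 0 0 0;0.85 0 0 0 0;0.85 0 0 0 0' | grep -E 'tcp'; python3 -m jog '0.85 20 10 50 0;0.85 30 20 60 0;0.85 30 30 60 0;0.85 0 0 0 0' | grep -E 'tcp'
python3 - <<'E'
from m import *
c=cap('wrist','pics/w6.png')
for o in wood(c): print(*o[:5],cv2.boundingRect(o[5]))
E
```

```text
tcp_pos: [0.48, 0.1027, 0.0128]
wrist_force: [0.3, 0.5, -0.1]
gripper_width: 0.839
tcp_pos: [0.4803, 0.1029, 0.0139]
wrist_force: [0.1, -1.0, 0.9]
gripper_width: 0.681
gripper_force: 30.0
tcp_pos: [0.491, 0.1051, 0.0138]
wrist_force: [-0.7, 0.4, -1.1]
gripper_width: 0.682
gripper_force: 30.0
tcp_pos: [0.4903, 0.1049, 0.0139]
tcp_pos: [0.5667, 0.1609, 0.1734]
[0.4894 0.1048] [94.3 59.8] 0.5 3 [-0.2 -0.2] (232, 58, 65, 101)
[0.5041 0.3098] [227.  295.5] 0.7 3 [ -14.9 -205.2] (323, 0, 277, 235)
[0.4047 0.0522] [259.8  13.7] 86.3 2 [ 86.  -47.5] (60, 0, 288, 21)
```

Placed within 0.3 mm. Next panel C, going to place2.

```bash
python3 -m jog '1 -21 43 0 6.7;1 -21 43 0 6.7;1 -21 43 0 0;1 0 0 0 0'| grep -E 'tcp|rot'; python3 -m jog '1 0 0 -40 0;1 0 0 -30 0;1 0 0 -14 0;1 0 0 0 0'| grep -E 'tcp|wrist'; python3 -m jog '0 0 0 0 0;0 0 0 0 0;0 0 0 0 0;0 0 0 0 0'| grep -vE 'rot'
```

```text
tcp_pos: [0.4973, 0.2885, 0.1667]
ee_rot: [[-0.969, -0.248, -0.003], [-0.248, 0.969, -0.002], [0.003, -0.001, -1.0]]
tcp_pos: [0.4992, 0.286, 0.0833]
wrist_force: [0.2, -0.1, -0.4]
time_s: 18.6
tcp_pos: [0.4999, 0.2876, 0.0851]
wrist_force: [0.9, 0.5, 1.4]
gripper_width: 0.685
gripper_force: 30.0
```

```bash
python3 -m jog '0 0 0 25 0;0 0 0 30 0;0 0 0 35 0;0 -18 -57 0 -7;0 -18 -57 0 -6.4'| grep -E 'tcp|wrist|width'; python3 -m jog '0 -18 -57 0 0;0 0 -57 0 0;0 0 -55 0 0;0 0 0 -35 0;0 0 0 -35 0'| grep -E 'tcp|rot|wrist'; python3 -m jog '0 0 0 0 0;0 0 0 0 0' | grep -E 'tcp|wrist|width'
```

```text
tcp_pos: [0.463, 0.1723, 0.1746]
wrist_force: [0.6, 0.2, 0.0]
gripper_width: 0.687
tcp_pos: [0.4458, 0.0034, 0.1043]
ee_rot: [[-1.0, -0.011, 0.002], [-0.011, 1.0, 0.001], [-0.002, 0.001, -1.0]]
wrist_force: [0.9, -0.0, -1.5]
tcp_pos: [0.4465, 0.0046, 0.1055]
wrist_force: [0.5, -0.0, 0.0]
gripper_width: 0.686
```

```bash
python3 -m jog '0 0 0 -15 0;0 0 0 -8 0;0 0 0 -4 0;0 0 0 0 0'| grep -E 'tcp|wrist'; python3 -m jog '0 10 0 0 0;0 10 0 -1 0;0 10 0 -3 0;0 9 0 -4 0;0 0 0 0 0'| grep -E 'tcp|wrist'; python3 -m jog '0 9 0 -5 0;0 8 0 -6 0;0 7 0 -8 0;0 6 0 -8 0;0 0 0 0 0'| grep -E 'tcp|wrist'; python3 -m jog '0 5 0 -9 0;0 4 0 -10 0;0 2 0 -9 0;0 1 0 -2 0;0 0 0 0 0'| grep -E 'tcp|wrist|width'
```

```text
tcp_pos: [0.4486, 0.0056, 0.0801]
wrist_force: [-1.1, 2.1, 8.6]
tcp_pos: [0.4874, 0.0051, 0.0714]
wrist_force: [-0.1, 1.6, 5.0]
tcp_pos: [0.5184, 0.0053, 0.0445]
wrist_force: [2.8, 0.5, 4.4]
tcp_pos: [0.526, 0.0042, 0.0125]
wrist_force: [-0.0, 1.2, 4.1]
gripper_width: 0.688
```

```bash
python3 -m jog '0.85 0 0 1 0;0.85 0 0 0 0;0.85 0 0 0 0;0.85 0 0 0 0'| grep -E 'tcp|wrist|width'; python3 -m jog '0.85 0 0 40 0;0.85 0 0 50 0;0.85 20 0 50 0;0.85 20 0 30 0;0.85 0 0 0 0'| grep -E 'tcp'
python3 - <<'E'
from m import *
c=cap('wrist','pics/w7.png')
for o in wood(c): print(*o[:5],cv2.boundingRect(o[5]))
E
```

```text
tcp_pos: [0.5262, 0.0041, 0.0132]
wrist_force: [0.5, 0.0, -0.3]
gripper_width: 0.849
tcp_pos: [0.569, 0.0046, 0.1862]
[ 0.5375 -0.2644] [22.9 80.5] 77.4 0 [-44.1  68.8] (60, 114, 22, 75)
[0.4983 0.0034] [94.4 59.7] 0.7 2 [-7.6  1.3] (292, 69, 60, 96)
[0.4896 0.1036] [94.4 61.1] 0.7 3 [-0.4  1. ] (388, 61, 67, 97)
[0.5077 0.0381] [236.7 572. ] 0.7 2 [-17.  -33.4] (60, 0, 540, 235)
```

Overshot by 7.6 mm this time; same correction.

```bash
python3 -m jog '0.85 -36 -1 -40 0;0.85 -35 0 -40 0;0.85 0 0 -40 0;0.85 0 0 -40 0;0.85 0 0 0 0'| grep -E 'tcp|width';python3 -m jog '0.85 0 0 -8 0;0.85 0 0 0 0'| grep -E 'tcp|wrist|width'
```

```text
tcp_pos: [0.4916, 0.0021, 0.0202]
gripper_width: 0.849
tcp_pos: [0.4959, 0.0034, 0.0161]
wrist_force: [-0.1, -0.9, -0.1]
gripper_width: 0.854
```

```bash
python3 -m jog '0 0 0 -3 0;0 0 0 0 0;0 0 0 0 0;0 0 0 0 0;0 0 0 0 0'| grep -E 'tcp|for|width'; python3 -m jog '0 -4 0.5 0 0;0 -4 0.5 0 0;0 0 0 0 0'| grep -E 'tcp|wrist';python3 -m jog '0.85 0 0 0 0;0.85 0 0 0 0;0.85 0 0 0 0;0.85 0 0 0 0' | grep -E 'tcp'; python3 -m jog '0.85 20 30 50 0;0.85 30 30 60 0;0.85 30 30 60 0;0.85 0 0 0 0' | grep -E 'tcp'
python3 - <<'E'
from m import *
c=cap('wrist','pics/w8.png')
for o in wood(c): print(*o[:5],cv2.boundingRect(o[5]))
E
```

```text
tcp_pos: [0.4958, 0.0033, 0.0129]
wrist_force: [-1.1, -0.1, 4.8]
gripper_width: 0.685
gripper_force: 30.0
tcp_pos: [0.4881, 0.0046, 0.0129]
wrist_force: [1.0, 2.4, 5.8]
tcp_pos: [0.4867, 0.0033, 0.0124]
tcp_pos: [0.5617, 0.0875, 0.168]
[0.4895 0.1044] [93.8 59.2] 0.6 3 [-0.3  0.2] (310, 65, 63, 101)
[0.4909 0.0049] [93.7 60.4] 0.7 2 [-0.2 -0.2] (203, 65, 68, 101)
[0.4999 0.1214] [223.9 536.7] 0.9 3 [-10.7 -16.8] (60, 0, 540, 235)
```

Next, panel B.

```bash
python3 -m jog '1 -3 54 0 6.7;1 -3 54 0 6.7;1 -3 54 0 0;1 -1 54 0 0;1 0 0 0 0'| grep -E 'tcp|rot'; python3 -m jog '1 0 0 0 0'| grep -E 'tcp|wrist'
```

```text
tcp_pos: [0.5467, 0.303, 0.1613]
ee_rot: [[-0.969, -0.248, -0.005], [-0.248, 0.969, -0.003], [0.005, -0.002, -1.0]]
tcp_pos: [0.5472, 0.2998, 0.1623]
wrist_force: [1.0, 1.3, 0.3]
```

```bash
python3 -m jog '1 3 1 -35 0;1 0 0 -30 0;1 0 0 -9 0;1 0 0 0 0'| grep -E 'tcp|wrist'; python3 -m jog '0 0 0 0 0;0 0 0 0 0;0 0 0 0 0;0 0 0 0 0'| grep -vE 'rot'; python3 -m jog '0 0 0 25 0;0 0 0 30 0;0 0 0 35 0;0 0 0 0 0'| grep -E 'tcp|wrist|width'
```

```text
tcp_pos: [0.5517, 0.301, 0.0902]
wrist_force: [-0.1, 0.6, 0.5]
time_s: 28.32
tcp_pos: [0.5518, 0.3025, 0.091]
wrist_force: [-0.2, -0.1, 1.4]
gripper_width: 0.681
gripper_force: 30.0
tcp_pos: [0.553, 0.3034, 0.1839]
wrist_force: [0.9, 0.3, 0.2]
gripper_width: 0.683
```

```bash
python3 -m jog '0 -14 -50 0 -6.7;0 -14 -50 0 -6.7;0 -14 -50 0 0;0 -14 -50 0 0;0 -14 -50 0 0'| grep -E 'tcp|wrist|width'; python3 -m jog '0 -13 -50 0 0;0 -13 -50 0 0;0 -13 -49 0 0;0 0 0 -35 0;0 0 0 -35 0'| grep -E 'tcp|wrist'; python3 -m jog '0 0 0 -10 0;0 0 0 0 0' | grep -E 'tcp|rot|wrist|width'
```

```text
tcp_pos: [0.4802, 0.0506, 0.1794]
wrist_force: [0.3, 0.6, -0.2]
gripper_width: 0.687
tcp_pos: [0.4418, -0.0975, 0.1093]
wrist_force: [-0.2, 0.3, -0.6]
tcp_pos: [0.4424, -0.0967, 0.1001]
ee_rot: [[-1.0, -0.014, -0.002], [-0.014, 1.0, -0.0], [0.002, -0.0, -1.0]]
wrist_force: [0.5, 0.3, -0.5]
gripper_width: 0.681
```

```bash
python3 -m jog '0 1 1 -8 0;0 0 0 -4 0;0 0 0 -3 0;0 0 0 0 0'| grep -E 'tcp|wrist'; python3 -m jog '0 11 0 0 0;0 11 0 -1.5 0;0 10 0 -3 0;0 10 0 -4.5 0;0 0 0 0 0'| grep -E 'tcp|wrist'; python3 -m jog '0 9 0 -6 0;0 9 0 -7 0;0 8 0 -8 0;0 6 0 -9 0;0 0 0 0 0'| grep -E 'tcp|wrist'; python3 -m jog '0 5 0 -9 0;0 4 0 -10 0;0 2 0 -10 0;0 1 0 -4 0;0 0 0 0 0'| grep -E 'tcp|wrist|width'
```

```text
tcp_pos: [0.4447, -0.0956, 0.0868]
wrist_force: [-1.7, 1.4, 5.8]
tcp_pos: [0.4873, -0.0956, 0.0774]
wrist_force: [0.5, 1.1, 4.9]
tcp_pos: [0.5202, -0.0955, 0.0475]
wrist_force: [2.5, -0.1, 3.5]
tcp_pos: [0.5285, -0.0958, 0.0128]
wrist_force: [1.1, 0.6, 1.4]
gripper_width: 0.686
```

```bash
python3 -m jog '0.85 0 0 1 0;0.85 0 0 0 0;0.85 0 0 0 0;0.85 0 0 0 0'| grep -E 'tcp|wrist|width'; python3 -m jog '0.85 0 10 40 0;0.85 0 20 50 0;0.85 20 30 50 0;0.85 20 0 30 0;0.85 0 0 0 0'| grep -E 'tcp'
python3 - <<'E'
from m import *
c=cap('wrist','pics/w9.png')
for o in wood(c): print(*o[:5],cv2.boundingRect(o[5]))
E
```

```text
tcp_pos: [0.5294, -0.0957, 0.0144]
wrist_force: [0.9, -0.2, 0.3]
gripper_width: 0.845
tcp_pos: [0.5721, -0.035, 0.1874]
[ 0.6192 -0.2351] [ 26.8 205.9] 0.9 0 [-125.8   39.5] (60, 212, 178, 23)
[ 0.5352 -0.2907] [63.6 80.1] 87.6 0 [-41.8  95.1] (60, 109, 57, 77)
[0.49  0.103] [94.7 61.4] 0.6 3 [-0.8  1.6] (424, 59, 70, 97)
[ 0.4924 -0.0963] [93.2 60. ] 0.7 1 [-0.4  0.7] (232, 59, 62, 96)
[0.4906 0.0038] [94.1 59.6] 0.8 2 [0.1 0.9] (332, 58, 61, 97)
[ 0.5111 -0.0057] [237.5 582.1] 0.8 2 [-20.4  10.4] (60, 0, 540, 235)
```

All three are in place, with B needing no correction. Last is panel A.

```bash
python3 -m jog '1 4 50 0 6.7;1 4 50 0 6.7;1 4 50 0 0;1 4 50 0 0;1 4 50 0 0'| grep -E 'tcp'; python3 -m jog '1 4 50 0 0;1 4 50 0 0;1 0 0 0 0;1 0 0 0 0'| grep -E 'tcp|rot'
python3 - <<'E'
from m import *
c=cap('wrist','pics/w10.png')
for ce,q,A in blobs(c,(5,120,90),(14,255,255),(150,0,500,245),60): print(ce,A,plane(c,[ce],.104)[0,:2].round(4),q.tolist())
E
```

```text
tcp_pos: [0.5882, 0.2149, 0.1825]
tcp_pos: [0.5966, 0.3133, 0.1827]
ee_rot: [[-0.97, -0.245, -0.003], [-0.245, 0.97, -0.002], [0.004, -0.001, -1.0]]
[323.  217.8] 629.875 [0.6    0.3147] [[285.6, 212.9], [360.4, 212.9], [360.4, 222.6], [285.6, 222.6]]
[161.4  44. ] 1479.75 [0.5046 0.1752] [[149.6, -0.4], [173.1, -0.4], [173.1, 88.4], [149.6, 88.4]]
```

```bash
python3 -m jog '1 3 1 -35 0;1 0 0 -35 0;1 0 0 -20 0;1 0 0 -2 0;1 0 0 0 0'| grep -E 'tcp|wrist'; python3 -m jog '0 0 0 0 0;0 0 0 0 0;0 0 0 0 0;0 0 0 0 0'| grep -vE 'rot'; python3 -m jog '0 0 0 25 0;0 0 0 30 0;0 0 0 35 0;0 0 0 0 0'| grep -E 'tcp|wrist|width'
```

```text
tcp_pos: [0.6012, 0.3146, 0.0935]
wrist_force: [0.4, -0.3, 0.0]
time_s: 36.17
tcp_pos: [0.6007, 0.3155, 0.0929]
wrist_force: [-0.1, 0.4, 1.2]
gripper_width: 0.685
gripper_force: 30.0
tcp_pos: [0.6021, 0.3163, 0.1863]
wrist_force: [-0.1, -0.3, 0.1]
gripper_width: 0.684
```

```bash
python3 -m jog '0 -16 -51 0 -6.7;0 -16 -51 0 -6.7;0 -16 -51 0 0;0 -16 -51 0 0;0 -16 -51 0 0'| grep -E 'tcp|width'; python3 -m jog '0 -16 -51 0 0;0 -16 -51 0 0;0 -15 -51 0 0;0 -15 -52 0 0;0 -15 -51 0 0'| grep -E 'tcp|width'; python3 -m jog '0 0 0 -35 0;0 0 0 -35 0;0 0 0 -10 0;0 0 0 0 0' | grep -E 'tcp|rot|wrist|width'
```

```text
tcp_pos: [0.5193, 0.0586, 0.1815]
gripper_width: 0.687
tcp_pos: [0.4424, -0.197, 0.1818]
gripper_width: 0.679
tcp_pos: [0.4435, -0.1956, 0.1021]
ee_rot: [[-1.0, -0.014, -0.002], [-0.014, 1.0, -0.0], [0.002, -0.0, -1.0]]
wrist_force: [1.5, 0.4, -0.7]
gripper_width: 0.685
```

```bash
python3 -m jog '0 1 0 -8 0;0 0 0 -4 0;0 0 0 -3 0;0 0 0 0 0'| grep -E 'tcp|wrist'; python3 -m jog '0 11 0 0 0;0 11 0 -1.5 0;0 10 0 -3 0;0 10 0 -4.5 0;0 0 0 0 0'| grep -E 'tcp|wrist'; python3 -m jog '0 10 0 -6 0;0 9 0 -7 0;0 8 0 -8 0;0 7 0 -9 0;0 0 0 0 0'| grep -E 'tcp|wrist'; python3 -m jog '0 5 0 -9 0;0 4 0 -10 0;0 2 0 -10 0;0 1 0 -5 0;0 0 0 0 0'| grep -E 'tcp|wrist|width'
```

```text
tcp_pos: [0.4455, -0.1957, 0.0887]
wrist_force: [-1.1, 1.6, 5.4]
tcp_pos: [0.4886, -0.1957, 0.0792]
wrist_force: [-0.1, 1.5, 4.4]
tcp_pos: [0.5221, -0.1958, 0.0483]
wrist_force: [1.7, -0.3, 3.5]
tcp_pos: [0.5313, -0.1957, 0.0135]
wrist_force: [-0.9, -0.3, 2.0]
gripper_width: 0.681
```

```bash
python3 -m jog '0.85 0 0 1 0;0.85 0 0 0 0;0.85 0 0 0 0;0.85 0 0 0 0'| grep -E 'tcp|wrist|width'; python3 -m jog '0.85 0 20 40 0;0.85 0 30 50 0;0.85 20 40 50 0;0.85 20 30 30 0;0.85 0 0 0 0'| grep -E 'tcp'
python3 - <<'E'
from m import *
c=cap('wrist','pics/w11.png')
for o in wood(c): print(*o[:5],cv2.boundingRect(o[5]))
E
```

```text
tcp_pos: [0.5325, -0.1957, 0.0155]
wrist_force: [-0.2, 0.1, -0.4]
gripper_width: 0.843
tcp_pos: [0.5739, -0.0765, 0.1852]
[ 0.6208 -0.2746] [ 26.6 205.8] 1.0 0 [-127.4   79. ] (60, 212, 179, 23)
[0.5631 0.0749] [130.6 335. ] 0.9 3 [-73.9  29.7] (308, 116, 292, 119)
[ 0.5345 -0.3117] [101.7  79.9] 89.1 0 [-41.1 116.1] (60, 106, 92, 78)
[ 0.4747 -0.3026] [81.  15.5] 89.6 0 [ 18.7 107. ] (60, 77, 80, 18)
[0.4895 0.1024] [94.7 62.1] 0.8 3 [-0.3  2.2] (464, 57, 74, 98)
[0.4912 0.0033] [94.4 60.4] 1.0 2 [-0.5  1.4] (371, 57, 65, 98)
[ 0.4928 -0.0966] [94.4 59.6] 0.6 1 [-0.8  1. ] (273, 57, 61, 98)
[ 0.4914 -0.1955] [94.1 61.3] 0.7 0 [ 2.  -0.1] (171, 54, 69, 98)
[0.4339 0.1776] [50.  27.4] 14.7 3 [ 55.3 -73. ] (571, 19, 29, 55)
[ 0.4298 -0.2987] [73.8 48.2] 87.3 0 [ 63.6 103.1] (60, 8, 75, 58)
[0.4039 0.0281] [ 19.5 308.1] 1.2 2 [ 86.8 -23.4] (272, 0, 328, 24)
[ 0.4063 -0.1714] [ 16.7 167.3] 0.6 0 [ 87.1 -24.2] (137, 0, 177, 21)
```

View pics/w11.png

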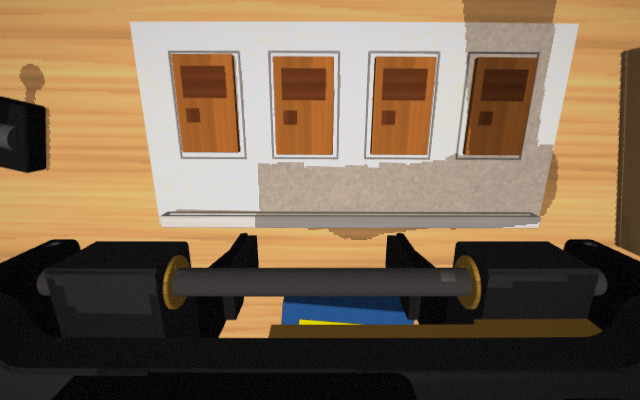

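All four panels lie squarely in their outlines, at px (207,104), (304,104), (402,104) and (503,105). Now the lever, pushed from the robot's side.

```bash
python3 -m jog '0 -28 -50 0 -6.5;0 -28 -50 0 -6.5;0 -28 -50 0 0;0 -28 -50 0 0;0 -28 -50 0 0'| grep -E 'tcp'; python3 -m jog '0 -28 -49 0 0;0 0 0 -30 0;0 0 0 -30 0;0 0 0 -30 0;0 0 0 0 0'| grep -E 'tcp|rot|wrist|width'
```

```text
tcp_pos: [0.4283, -0.3299, 0.1805]
tcp_pos: [0.3998, -0.3765, 0.0887]
ee_rot: [[-0.977, 0.214, -0.008], [0.214, 0.977, 0.005], [0.009, 0.003, -1.0]]
wrist_force: [0.5, -0.1, 0.1]
gripper_width: 0.007
```

```bash
python3 -m jog '0 15 -3 2 0;0 15 -3 2 0;0 15 -3 2 0;0 15 -3 2 0;0 15 -3 0 0'| grep -E 'tcp|wrist'; python3 -m jog '0 8 -2 0 0;0 7 -2 0 0;0 5 -1 0 0;0 5 -1 0 0;0 0 0 0 0'| grep -E 'tcp|wrist';python3 -m jog '0 3 -1 0 0;0 0 0 0 0;0 0 0 0 0'| grep -E 'tcp|wrist'
python3 - <<'E'
from m import *
t,s=cap('top'),cap('scene')
S=lambda i,k:cv2.resize(i,None,fx=k,fy=k,interpolation=cv2.INTER_CUBIC)
cv2.imwrite('pics/c12.png',np.hstack([S(t['bgr'][195:255,415:475],6),S(s['bgr'][112:172,240:300],6)]))
E
```

```text
tcp_pos: [0.4799, -0.3927, 0.1006]
wrist_force: [-0.7, 0.5, 1.2]
tcp_pos: [0.5037, -0.3986, 0.1001]
wrist_force: [-0.1, 0.4, -0.7]
tcp_pos: [0.5063, -0.3995, 0.1001]
wrist_force: [-0.3, -0.1, -0.5]
```

View pics/c12.png

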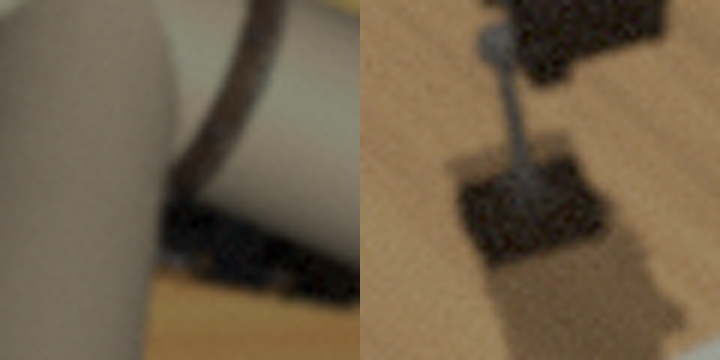

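The lever looks about upright, with the ball at scene px (262.5,119). I'll back off and measure it.

```bash
python3 -m jog '0 -15 3 0 0;0 -40 8 0 0;0 -40 8 30 0;0 -30 30 60 0;0 -30 60 60 0' | grep -E 'tcp|wrist'; python3 -m jog '0 -20 60 0 0;0 -20 60 0 0;0 0 60 0 0;0 0 60 0 0;0 0 0 0 0' | grep -E 'tcp|wrist'
python3 - <<'E'
from m import *
t,s=cap('top'),cap('scene')
S=lambda i,k:cv2.resize(i,None,fx=k,fy=k,interpolation=cv2.INTER_CUBIC)
cv2.imwrite('pics/c13.png',np.vstack([np.hstack([S(t['bgr'][195:245,425:475],7),S(s['bgr'][110:160,240:290],7)]),S(t['bgr'][185:265,240:415],4)]))
for ce,q,A in places(t,500): print(ce,A)
E
```

```text
tcp_pos: [0.3631, -0.3131, 0.2243]
wrist_force: [1.2, 1.0, 1.2]
tcp_pos: [0.3247, -0.0714, 0.2231]
wrist_force: [0.0, -2.0, -0.2]
```

View pics/c13.png

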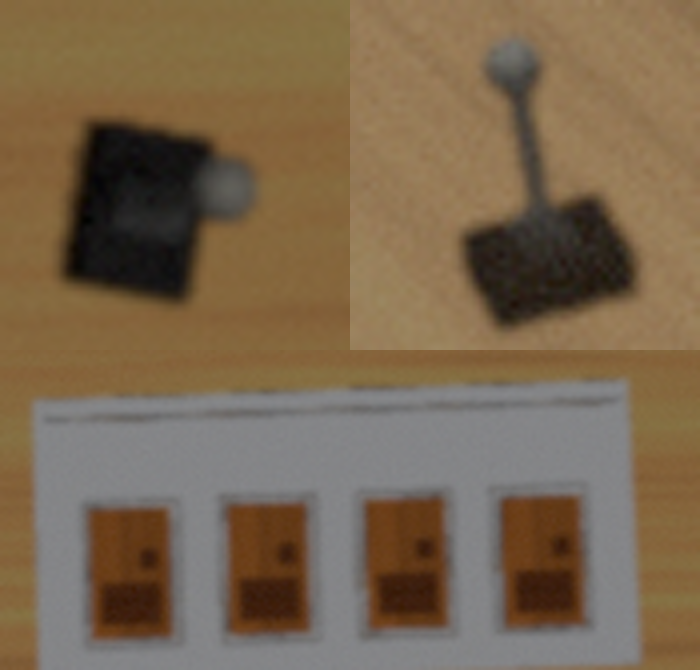

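All four panels still lie in their outlines. The ball is at top px (456.8,221.3) and scene px (262.8,118.5).

Run:
```python
from m import *
t,s=cap('top'),cap('scene')
x=np.array([.977,-.212])
pt=plane(t,[[456.8,221.3]],.121)[0,:2];ps=plane(s,[[262.8,118.5]],.121)[0,:2]
print(tri(t,[456.8,221.3],s,[262.8,118.5]),pt,ps)
# hinge: housing top-face contour in both views (incl. sides), and start-of-run ball 
for n,c,b in(('t',t,(425,195,475,250)),('s',s,(235,110,295,165))):
    for ce,q,A in blobs(c,(0,0,0),(180,255,45),b,20): print(n,ce,A,plane(c,[ce],.02)[0,:2], 'lean x mm',((pt if n=='t' else ps)-plane(c,[ce],.015)[0,:2])@x*1000)
```

```text
(array([ 0.52898326, -0.40217358,  0.12485791]), np.float64(0.0024412235025798664)) [ 0.53005483 -0.40422983] [ 0.52564184 -0.40598197]
t [444.2 224.6] 360.0 [ 0.52404192 -0.39913649] lean x mm 6.538510972259816
s [267.9 147. ] 153.875 [ 0.52755357 -0.39158781] lean x mm 2.8733937475062903
```

```bash
python3 -m jog '0 0 0 0 0;0 0 0 0 0;0 0 0 0 0;0 0 0 0 0'|grep time; python3 -c "
from m import *
c=cap('top')
for p in PL: print([cv2.cvtColor(c['bgr'],cv2.COLOR_BGR2HSV)[tuple(proj(c,[[p[0]+a,p[1]+b,.012]])[0].astype(int)[::-1])].tolist()[1] for a,b in((.043,.025),(.043,-.025),(-.043,.025),(-.043,-.025))])
print(r.finish_job())"
```

```text
time_s: 46.9
[110, 76, 186, 181]
[149, 178, 96, 186]
[114, 141, 166, 191]
[126, 166, 111, 163]
the job is handed in; nothing more can be done
None
```

I've handed the job in: all four panels lay flat, each within about 3 mm of a place centre. The lever stood within about 0.07 rad of straight up after being pulled fully over first. The die, boxed game and jar weren't touched, at 47 s on the robot's clock; handing in returned no verdict.

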